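Load the circuit-board test jig and close its top plate on the guide pins

ROBOT

A 6-joint arm with a two-finger parallel gripper is mounted at the origin on the work surface. World frame = base frame: x ahead of the robot, y to its left, z up, the work surface at z = 0. Lengths are in m, angles in rad, forces in N, time in s.
With the tool pointing down it reaches from about 0.375 to 0.9 m from the base axis. Payload 3.1 kg.
Tool frame: the origin (TCP) lies at the very end of the fingers, on their centre line; the grasp point (between the pads) lies robot.grasp_offset behind it (robot.grasp_offset is the distance from the TCP to the grasp point, in m); z points along the fingers, y is the direction in which the jaws open and shut (so a half turn about z gives the same grasp; the last joint's range is limited). The gripper opens to 87 mm and grips with 3 to 60 N. Pads are 19 mm wide; open, the fingers measure 117 mm over their backs; the gripper's body (75 mm by 190 mm) begins 51 mm behind the grasp point.
Start: joints at [1.04, 0.527, 1.433, -0, 1.181, -0.178], TCP at [0.216, 0.586, 0.223] pointing down, gripper open.
Joint ranges: [-3.08, 3.08], [-0.75, 2.2], [0.22, 2.44], [-1.43, 4.57], [0, 2.65], [-2.85, 2.85]. Speed limits (rad/s): [2.79, 2.79, 3.14, 3.14, 3.14, 3.14].

INTERFACE

Orientations are given as a unit quaternion [x, y, z, w].
In Python, from rig import robot gives the robot as it stands.
- The arm moves only by the tool drive_tool, never from a script. Its argument "targets" is one flat list of numbers, 6 for each row, row after row: the shift along the tool's x, y, z in cm, then the turn, a rotation vector about the tool's x, y, z in degrees. A call has 1 to 12 rows; each row is the pose to reach, as a shift and turn from the pose commanded when the call began, along the tool's axes at that moment; what a row does not reach only later rows make up. A row lasts 1/12 s, in which the tool goes at most 41.7 mm and 7.16 degrees, less where a joint would pass 70% of its speed; a pose out of reach is approached as far as the arm can. A call with a gripper value outside its range is refused whole. "grip" is the gripper command: -1 is fully open, 1 is shut, values between are in proportion, set as the call begins (left out, the last holds). The fingers move at their own pace and stop on an object; "squeeze" is the grip in N (left out, the last holds). Time passes only in rows, so rows that repeat a pose let the fingers close. It gives the time, the measured TCP pose, the force and the opening at its end, in the units of the state.
- robot.get_obs(): the state, without advancing time (a new reading comes with each control period).
- robot.camera(name): name is "scene" or "top" or "wrist"; returns (picture, depth): 400x640x3 uint8, red, green, blue; 400x640 float32, m along the optical axis (not along the pixel's ray), 0 where there is no reading.
- robot.calibration(name): a dict with "mtx" (3x3 intrinsics, pixels), "R" (3x3) and "t" (3): a world point X has camera coordinates R X + t; the wrist camera has in their place "hand_eye" (4x4, takes a point from camera to tool coordinates, whose origin is the TCP and whose axes are the flange's). Camera axes: x right, y down, z forward; pixel columns grow to the right and rows downward; lengths in m; the calibration is good to about 2 mm. A picture is of the moment at which its call begins: read the wrist's pose just before it. calibration takes no time and is no camera call.
- robot.hand_in(): hands the job in, once; it reports no verdict.
The state is a dict: "time": time; "q": joint angles; "joint_velocities": joint speeds; "joint_torque": joint torques, N m; "position": TCP position; "tool_rot": TCP orientation; "ft_force": force on the tool from outside, world axes, zero at the start; "moment": the same for the moment, N m; "grip_width": finger opening in m.
Only numpy, scipy, OpenCV 4.12 (cv2) and the standard library are available. Lean on these libraries where they do the work, as an engineer would, in place of code of your own. Each camera call takes 0.05 s, during which the arm holds its last target.

TASK

Load the test jig: set the circuit board flat in the jig's nest, its socket in the nest's open end, and let go of it. Then take the top plate by its handle and lower it, kept level and not dropped, over the two guide pins until it sits fully home on their shoulders, and let go. Leave the other things on the desk where they are.

Things in the scene. Friction and masses are not known exactly. Their poses are not given: they have to be found in the camera images.
- jig: the test jig, fixed to the desk: black housing with an aluminium deck, 204 (x) by 112 mm (y), two upright steel guide pins near its ends and a black-edged nest between them. Origin: centre of its underside, on the desk; z up. Deck top at z = 36 mm. Pins at x = +80 and -80 mm, y = 0. Jig, board and plate lie with their x axes within 0.5 rad of straight away from the robot (world x).
- jig_nest (a point): centre of the nest's floor, on the deck, 36 mm above the jig's origin, axes as the jig's. Pocket 104 (x) by 74 mm (y), 2 mm wider than the board all round; blocks 10 mm high, upright to 5 mm, then sloping outward to lead the board in. Closed by a bar at -x; open at +x in the middle (46 mm wide) for the board's socket; long sides open for x = -34 to 34 mm.
- jig_pin_far (a point): top of the guide pin at the jig's x = +80 mm, 108 mm above the desk. Both pins: shoulder 20 mm across up to 66 mm above the desk (the plate's seat), then 12 mm across, straight up to 96 mm, then a taper to 5 mm across at the top.
- jig_pin_near (a point): top of the guide pin at the jig's x = -80 mm, 108 mm above the desk
- board: the loose green circuit board, 100 (x) by 70 (y) by 2 mm, about 90 g; origin: centre of its underside, z up. Finned aluminium heat sink on its middle: 44 (x) by 28 mm (y), flat sides, z = 2 to 27 mm. Metal socket, 26 mm wide, 11 mm high, overhangs the +x end by 6 mm; other parts under 13 mm high. Loaded: origin on the nest's floor centre, x along the jig's x.
- board_heatsink (a point): point to grip the board: centre of the heat sink, 22 mm above the board's underside; take it across the 28 mm (the board's y)
- plate: the jig's loose top plate: aluminium, 196 (x) by 104 (y) by 8 mm, 0.45 to 0.75 kg, standing on the desk on 4 white pushers (10 mm across, at x = +-42, y = +-28 mm). Origin: centre, level with the pushers' feet; underside at z = 27, top at 35 mm. Same either way round. Home on the jig its origin is 39 mm above the jig's; its underside meets the pin tops at 81 mm above.
- plate_bush_far (a point): centre of the lower mouth of the brass bushing at the plate's x = +80 mm, y = 0, in the plate's underside (z = 27 mm). Both bushings: hole 14 mm across, 24 mm long, up to z = 51 mm.
- plate_bush_near (a point): the same for the bushing at the plate's x = -80 mm
- plate_handle (a point): middle of the black bow handle's bar, 77 mm above the plate's origin. Bar along the plate's x: 96 mm long, 16 mm wide (y), 16 mm high, on posts at x = +-41 mm, 34 mm of free space below; take it across the 16 mm
- tape_blue: roll of blue tape lying flat, 92 mm across, 19 mm high, loose, to be left alone
- tape_white: roll of white tape lying flat, 84 mm across, 19 mm high, loose, to be left alone
- tape_black: roll of black tape lying flat, 92 mm across, 30 mm high, loose, to be left alone
- screwdriver: red-handled screwdriver, 180 mm long, lying on the desk (origin under its middle), loose, to be left alone
- lamp_holder: white ceramic lamp holder standing up, 42 mm across, 58 mm high, loose, to be left alone
- capacitor: grey capacitor can standing up, 35 mm across, 54 mm high, loose, to be left alone
- multimeter: orange and black multimeter lying flat, 82 x 165 mm, 46 mm high at its dial, loose, to be left alone
- pliers: red-handled pliers lying on the desk, 165 mm long, loose, to be left alone

How it is judged:
By the outcome, as a careful person would: the job done as asked, in the order asked, and still so for the second after the job is handed in, with the robot touching nothing.
It also fails if it takes over 58 s, if anything falls off the work surface, if the arm or the gripper's body presses on something with over 40 N, if the wrist force passes 120 N, or if a joint passes its speed limit or range.

## Working session

There is one attempt and no reset: what is moved stays moved. The work goes in short steps, Python scripts to look and compute and a tool call to move; the robot and the scene stay as the last step left them, time stands still between calls to the robot, and variables do not carry over. Pictures are saved under pics/ and viewed, and the job is handed in when it is done.

Besides the shell and the picture viewer there is one more tool, called after ">>>" as a command line: name --argument value ..., lists and objects as JSON in quotes. drive_tool: Moves the arm, as the interface text tells. Its arguments: {"type":"object","properties":{"targets":{"type":"array","items":{"type":"number"}},"grip":{"type":"number"},"squeeze":{"type":"number"}},"required":["targets"]}

```bash
ls; mkdir -p pics
python3 - <<'E'
from rig import robot
import cv2,numpy as np
o=robot.get_obs();print({k:np.round(v,4) for k,v in o.items()},robot.grasp_offset)
for n in("scene","top","wrist"):
    p,d=robot.camera(n);cv2.imwrite(f"pics/a_{n}.png",p[...,::-1]);np.save(f"pics/a_{n}.npy",d);print(n,robot.calibration(n), (d>0).mean())
E
```

```text
pics
{'time': np.float64(0.0), 'q': array([ 1.0395,  0.5285,  1.4339, -0.    ,  1.1814, -0.1785]), 'joint_velocities': array([-0.0022,  0.0005, -0.0001, -0.0012,  0.0013,  0.0006]), 'joint_torque': array([-3.00000e-04, -4.40044e+01, -1.76596e+01,  6.34000e-02,
        5.80000e-02, -1.00000e-04]), 'position': array([0.2156, 0.5859, 0.2216]), 'tool_rot': array([ 1.755e-01,  9.845e-01, -1.000e-03, -4.000e-04]), 'ft_force': array([-0.4007, -0.3028, -0.0815]), 'moment': array([ 0.0098,  0.0033, -0.0378]), 'grip_width': np.float64(0.0867)} 0.0187
scene {'mtx': array([[405.66218093,   0.        , 314.05024407],
       [  0.        , 405.66218093, 202.29354575],
       [  0.        ,   0.        ,   1.        ]]), 'R': array([[ 0.67099013,  0.74108057, -0.02391305],
       [ 0.4280065 , -0.41345842, -0.80365575],
       [-0.60546071,  0.52901014, -0.59461382]]), 't': array([-0.37210492, -0.15920016,  1.40462248])} 0.9958828125
top {'mtx': array([[383.3247255 ,   0.        , 316.12446078],
       [  0.        , 383.3247255 , 200.17019691],
       [  0.        ,   0.        ,   1.        ]]), 'R': array([[-0.00298697, -0.99988293, -0.01500667],
       [-0.98257576,  0.00572345, -0.18577438],
       [ 0.18583852,  0.01419029, -0.98247783]]), 't': array([0.0008684 , 0.55015678, 0.82964384])} 0.99599609375
wrist {'mtx': array([[316.41254415,   0.        , 315.32118527],
       [  0.        , 316.41254415, 200.3415673 ],
       [  0.        ,   0.        ,   1.        ]]), 'hand_eye': array([[-3.08906988e-05, -9.67617995e-01, -2.52419127e-01,
         6.72585669e-02],
       [ 9.99999691e-01,  1.68273830e-04, -7.67435802e-04,
        -8.26615451e-04],
       [ 7.85060225e-04, -2.52419073e-01,  9.67617691e-01,
        -1.63043860e-01],
       [ 0.00000000e+00,  0.00000000e+00,  0.00000000e+00,
         1.00000000e+00]])} 0.99440625
```

View pics/a_scene.png

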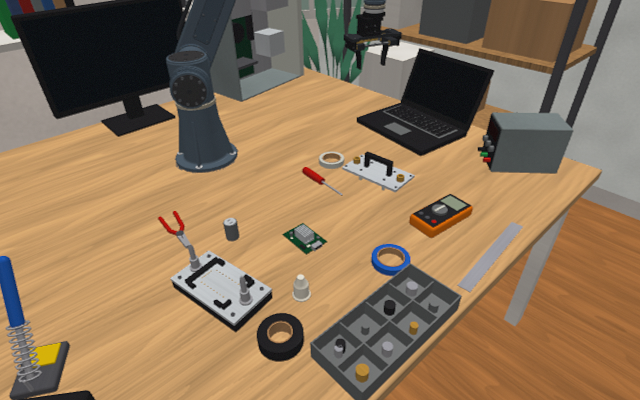

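View pics/a_top.png

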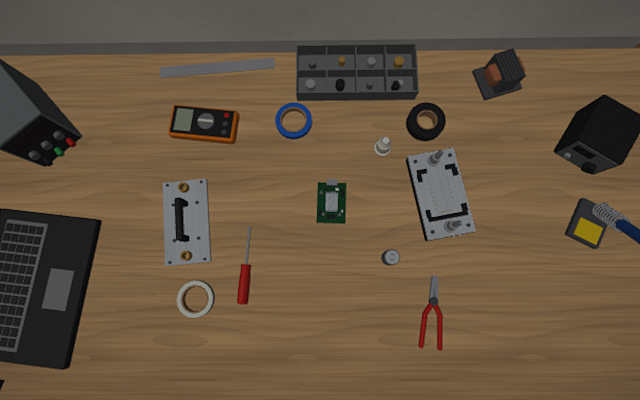

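View pics/a_wrist.png

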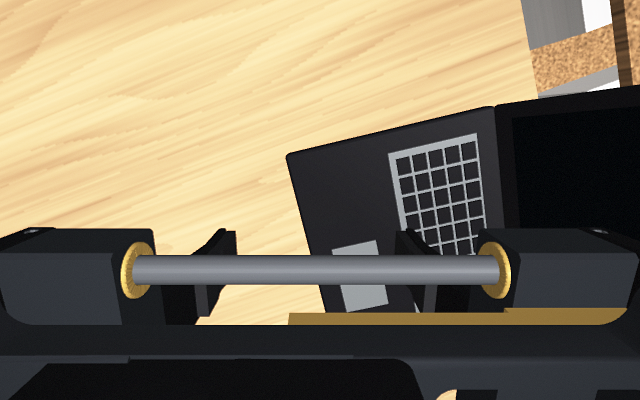

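The scene and top views show the plate at the left (top px ~186,222), the board in the middle (~332,202), and the jig at the right (~440,193) with the capacitor and lamp holder beside it. The wrist view shows only the laptop. Next, I'll take coarse measurements from the top depth.

```bash
cat > h.py <<'E'
import numpy as np,cv2
from scipy.spatial.transform import Rotation as Ro
def cloud(d,c,R=None,t=None):
    K=c["mtx"];v,u=np.mgrid[:400,:640]
    P=np.stack([(u-K[0,2])/K[0,0]*d,(v-K[1,2])/K[1,1]*d,d],-1)
    if R is None: R,t=c["R"],c["t"]
    X=(P-t)@R   # R^T (p-t)
    X[d<=0]=np.nan
    return X
def wristRt(o,c):
    H=c["hand_eye"];Rt=Ro.from_quat(o["tool_rot"]).as_matrix()
    Rc=Rt@H[:3,:3];tc=Rt@H[:3,3]+o["position"]
    return Rc.T,-Rc.T@tc
def proj(X,c,R,t):
    p=np.atleast_2d(X)@R.T+t;return (p@c["mtx"].T)[:,:2]/p[:,2:]
E
python3 - <<'E'
from h import *;from rig import robot
c=robot.calibration("top");d=np.load("pics/a_top.npy");X=cloud(d,c)
cs=robot.calibration("scene");ds=np.load("pics/a_scene.npy");Xs=cloud(ds,cs)
print("desk z",np.nanmedian(X[300:330,300:400,2]),np.nanmedian(Xs[180:200,220:260,2]))
def pick(X,box,z0,z1):
    (x0,x1,y0,y1)=box
    m=(X[...,0]>x0)&(X[...,0]<x1)&(X[...,1]>y0)&(X[...,1]<y1)&(X[...,2]>z0)&(X[...,2]<z1);return X[m]
# boxes from pixels
for n,(u0,u1,v0,v1) in dict(plate=(155,215,172,272),board=(312,350,175,228),jig=(402,480,145,245)).items():
    S=X[v0:v1,u0:u1].reshape(-1,3);S=S[np.isfinite(S[:,0])]
    b=(S[:,0].min(),S[:,0].max(),S[:,1].min(),S[:,1].max());print(n,np.round(b,3),"hist",np.histogram(S[:,2]*1000,np.arange(-5,120,5))[0])
    for nm,Y in(("top",X),("scene",Xs)):
        for z0,z1 in dict(plate=[(.03,.041),(.065,.085),(.045,.056)],board=[(-.0,.012),(.022,.034)],jig=[(.031,.0405),(.041,.052),(.055,.115)])[n]:
            Q=pick(Y,b,z0,z1)
            if len(Q)<4: continue
            r=cv2.minAreaRect((Q[:,:2]*1000).astype(np.float32));print(nm,(z0,z1),len(Q),"med z",np.median(Q[:,2]).round(4),np.round(r[0],1),np.round(r[1],1),round(r[2],1),"mean",np.round(Q.mean(0),4))
E
```

```text
desk z 0.00048621507619708 -0.0008326886921637846
plate [0.391 0.634 0.241 0.4  ] hist [ 933 1262    5    0    0    0   37 1266 1897   36   55   86   15    8
   14   17   34  180  131    1    0    0    0    0]
top (0.03, 0.041) 3173 med z 0.0354 [505.4 302.4] [197.3 105.5] 5.6 mean [0.5021 0.2994 0.0354]
top (0.065, 0.085) 245 med z 0.0832 [504.1 301.1] [94.6 16.6] 5.3 mean [0.5033 0.299  0.081 ]
top (0.045, 0.056) 143 med z 0.0506 [505.1 301.9] [181.5  22.8] 5.4 mean [0.5039 0.3003 0.0504]
scene (0.03, 0.041) 1044 med z 0.0342 [506.8 305.8] [197.4 108.1] 5.7 mean [0.5165 0.2973 0.0342]
scene (0.065, 0.085) 190 med z 0.0799 [508.  302.8] [97.1 20.1] 6.2 mean [0.5118 0.3021 0.0782]
scene (0.045, 0.056) 97 med z 0.0493 [507.4 306.9] [183.   23.7] 5.2 mean [0.5146 0.3041 0.0495]
board [ 0.494  0.624 -0.082  0.009] hist [ 329 1243  233   81   16    8   90    4    0    0    0    0    0    0
    0    0    0    0    0    0    0    0    0    0]
top (-0.0, 0.012) 1506 med z 0.0024 [558.4 -36.2] [ 91.  129.3] 89.8 mean [ 0.5559 -0.0362  0.003 ]
top (0.022, 0.034) 101 med z 0.0275 [552.7 -37.5]
[... 331 characters left out ...]
73  311  272   18   10   18
   62   11    9    8   11    9   17   15   19    0]
top (0.031, 0.0405) 3410 med z 0.0367 [ 569.  -293.5] [204.4 114.1] 10.3 mean [ 0.5668 -0.2916  0.0367]
top (0.041, 0.052) 504 med z 0.0455 [ 567.8 -292.8] [185.2 101.4] 7.6 mean [ 0.5567 -0.2955  0.0453]
top (0.055, 0.115) 189 med z 0.0717 [ 568.1 -292.7] [178.4  18.7] 10.4 mean [ 0.5671 -0.2903  0.0797]
scene (0.031, 0.0405) 3030 med z 0.0353 [ 570.7 -289.9] [206.2 113.3] 10.4 mean [ 0.5809 -0.2935  0.0354]
scene (0.041, 0.052) 467 med z 0.0444 [ 573.3 -289.7] [181.9  95.7] 10.0 mean [ 0.5625 -0.2931  0.0444]
scene (0.055, 0.115) 291 med z 0.0723 [ 570.8 -290.1] [179.9  20.8] 10.1 mean [ 0.5798 -0.2904  0.077 ]
```

```bash
cat >> h.py <<'E'
def delta(o,pos,yawdeg):
    """tool-down, tool x = -(cos yaw, sin yaw); prints shift cm and rotvec deg in tool axes"""
    Rt=Ro.from_quat(o["tool_rot"])
    a=np.deg2rad(yawdeg);T=np.array([[-np.cos(a),-np.sin(a),0],[-np.sin(a),np.cos(a),0],[0,0,-1]]).T
    # columns: tool x,y,z
    T=np.column_stack([[-np.cos(a),-np.sin(a),0],[-np.sin(a),np.cos(a),0],[0,0,-1]])
    s=Rt.inv().apply(np.array(pos)-o["position"])*100
    r=np.rad2deg((Rt.inv()*Ro.from_matrix(T)).as_rotvec())
    print("shift cm",s.round(2),"rot",r.round(2),"t",o["time"].round(2),"pos",o["position"].round(4),"F",o["ft_force"].round(1),"w",o["grip_width"].round(4), "rows>=",np.linalg.norm(s)/4.17)
E
python3 - <<'E'
from h import *;from rig import robot
delta(robot.get_obs(),[.60,-.04,.22],0)
E
```

```text
Traceback (most recent call last):
  File "h.py", line 24, in delta
    print("shift cm",s.round(2),"rot",r.round(2),"t",o["time"].round(2),"pos",o["position"].round(4),"F",o["ft_force"].round(1),"w",o["grip_width"].round(4), "rows>=",np.linalg.norm(s)/4.17)
                                                     ^^^^^^^^^^^^^^^
AttributeError: 'float' object has no attribute 'round'
```

```bash
sed -i 's/o\["time"\].round(2)/round(float(o["time"]),2)/; s/o\["grip_width"\].round(4)/round(float(o["grip_width"]),4)/' h.py
python3 - <<'E'
from h import *;from rig import robot
delta(robot.get_obs(),[.60,-.04,.22],0)
E
```

```text
shift cm [-57.7  -45.46   0.24] rot [ -0.09  -0.03 -20.22] t 0.15 pos [0.2156 0.586  0.2218] F [-0.4  0.2 -0. ] w 0.0871 rows>= 17.616173961139097
```

>>> drive_tool --targets '[-57.7,-45.5,0.2,0,0,-20.2,-57.7,-45.5,0.2,0,0,-20.2,-57.7,-45.5,0.2,0,0,-20.2,-57.7,-45.5,0.2,0,0,-20.2,-57.7,-45.5,0.2,0,0,-20.2,-57.7,-45.5,0.2,0,0,-20.2,-57.7,-45.5,0.2,0,0,-20.2,-57.7,-45.5,0.2,0,0,-20.2,-57.7,-45.5,0.2,0,0,-20.2,-57.7,-45.5,0.2,0,0,-20.2,-57.7,-45.5,0.2,0,0,-20.2,-57.7,-45.5,0.2,0,0,-20.2]' --grip -1

```text
time: 1.15
position: [0.4766, 0.1606, 0.2211]
tool_rot: [0.0, 1.0, 0.0, -0.0]
ft_force: [0.5, 0.9, -0.5]
grip_width: 0.0871
```

Run:
```python
from h import *;from rig import robot
delta(robot.get_obs(),[.60,-.04,.22],0)
```

```text
shift cm [-12.35 -20.06   0.11] rot [ 0.   -0.02 -0.02] t 1.15 pos [0.4766 0.1606 0.2211] F [ 0.5  0.9 -0.5] w 0.0871 rows>= 5.648695503899507
```

>>> drive_tool --targets '[-12.3,-20,0.1,0,0,0,-12.3,-20,0.1,0,0,0,-12.3,-20,0.1,0,0,0,-12.3,-20,0.1,0,0,0,-12.3,-20,0.1,0,0,0,-12.3,-20,0.1,0,0,0,-12.3,-20,0.1,0,0,0,-12.3,-20,0.1,0,0,0]'

```text
time: 1.82
position: [0.5992, -0.039, 0.2195]
tool_rot: [0.002, 1.0, 0.0, -0.0]
ft_force: [-0.0, 0.3, 0.1]
grip_width: 0.0871
```

```bash
cat > look.py <<'E'
from h import *;from rig import robot
import sys
def look(tag):
    o=robot.get_obs();p,d=robot.camera("wrist");c=robot.calibration("wrist")
    cv2.imwrite(f"pics/{tag}.png",p[...,::-1]);R,t=wristRt(o,c);X=cloud(d,c,R,t)
    np.savez(f"pics/{tag}.npz",X=X,R=R,t=t,p=p,d=d);return o,p,X,R,t,c
if __name__=="__main__":
    o=look(sys.argv[1])[0];print(o["time"],o["position"].round(4),o["tool_rot"].round(4),np.abs(o["joint_velocities"]).max())
E
python3 look.py b1
```

```text
1.8167 [ 0.5992 -0.039   0.2195] [ 1.6e-03  1.0e+00  3.0e-04 -5.0e-04] 0.04814692983742294
```

View pics/b1.png

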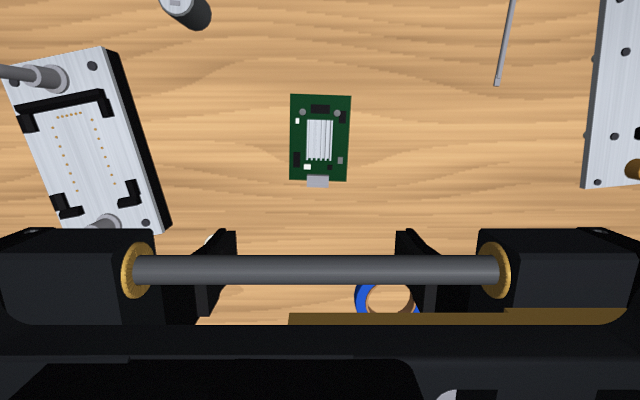

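```bash
cat > meas.py <<'E'
from h import *
def rect(X,box,z0,z1,tag=""):
    x0,x1,y0,y1=box
    m=(X[...,0]>x0)&(X[...,0]<x1)&(X[...,1]>y0)&(X[...,1]<y1)&(X[...,2]>z0)&(X[...,2]<z1)
    # largest component
    n,l,s,_=cv2.connectedComponentsWithStats(m.astype(np.uint8));
    k=1+np.argmax(s[1:,4]);m=l==k;Q=X[m]
    r=cv2.minAreaRect((Q[:,:2]*1000).astype(np.float32));(cx,cy),(w,h),a=r
    if w<h: a-=90;w,h=h,w
    print(tag,len(Q),"z",np.median(Q[:,2]).round(4),"c",np.round((cx,cy),1),"size",np.round((w,h),1),"ang",round(a,2),"mean",(Q.mean(0)*1000).round(1));return Q,m
E
python3 - <<'E'
from meas import *
f=np.load("pics/b1.npz");X=f["X"];p=f["p"]
print("desk",np.nanmedian(X[60:80,250:450,2]))
rect(X,(.45,.66,-.12,.06),.022,.035,"sink")
# green board by colour
h=cv2.cvtColor(p,cv2.COLOR_RGB2HSV);g=(h[...,0]>40)&(h[...,0]<90)&(h[...,1]>80)
Y=X.copy();Y[~g]=np.nan;rect(Y,(.45,.66,-.12,.06),-.005,.008,"pcb")
c=cv2.resize(p[85:200,260:380],None,fx=5,fy=5,interpolation=cv2.INTER_CUBIC);cv2.imwrite("pics/b1z.png",c[...,::-1])
E
```

```text
desk 0.0009392277733406938
sink 81 z 0.0277 c [556.  -23.5] size [42.6  2.1] ang -2.23 mean [555.4 -23.6  27.4]
pcb 3229 z 0.0029 c [554.9 -36.4] size [99.2 69.1] ang -2.09 mean [551.6 -36.3   2.9]
```

View pics/b1z.png

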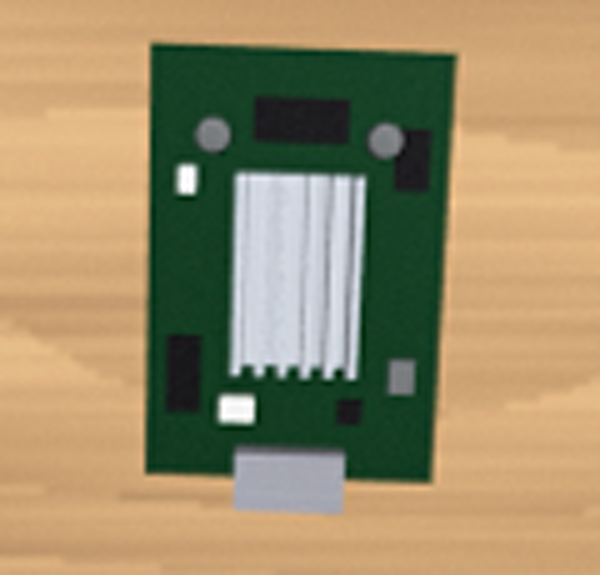

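b1: the board is at (320,138) with the socket down (+x), and nothing sits beside the middle of the heat sink. The jig is at the left edge. I'll look at the jig squarely next.

Run:
```python
from h import *;from rig import robot
delta(robot.get_obs(),[.635,-.28,.23],10.3)
```

```text
shift cm [ -3.71 -24.24  -1.08] rot [  0.07  -0.11 -10.38] t 1.87 pos [ 0.5983 -0.0375  0.2195] F [-0.7  0.7  0.7] w 0.0871 rows>= 5.8862894125956045
```

>>> drive_tool --targets '[-3.7,-24.2,-1,0,0,-10.3,-3.7,-24.2,-1,0,0,-10.3,-3.7,-24.2,-1,0,0,-10.3,-3.7,-24.2,-1,0,0,-10.3,-3.7,-24.2,-1,0,0,-10.3,-3.7,-24.2,-1,0,0,-10.3,-3.7,-24.2,-1,0,0,-10.3,-3.7,-24.2,-1,0,0,-10.3,-3.7,-24.2,-1,0,0,-10.3,-3.7,-24.2,-1,0,0,-10.3,-3.7,-24.2,-1,0,0,-10.3]'

```text
time: 2.78
position: [0.6358, -0.2769, 0.2302]
tool_rot: [-0.091, 0.996, 0.0, -0.0]
ft_force: [-0.8, -1.0, 0.5]
grip_width: 0.0871
```

```bash
python3 look.py j1
```

```text
2.7833 [ 0.6358 -0.2769  0.2302] [-9.100e-02  9.959e-01  5.000e-04 -4.000e-04] 0.0075501261610964425
```

View pics/j1.png

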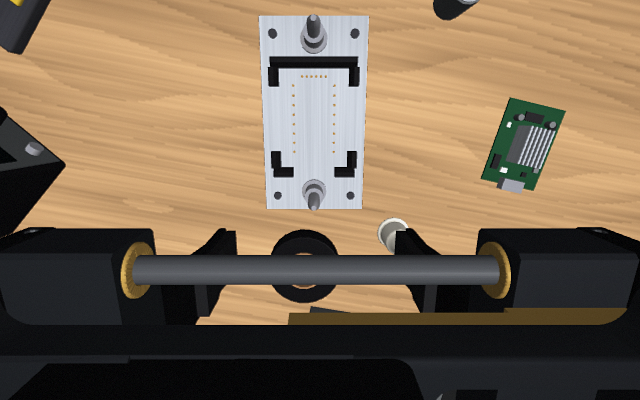

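Run:
```python
from meas import *
from rig import robot
f=np.load("pics/j1.npz");X=f["X"];p=f["p"];R,t=f["R"],f["t"];c=robot.calibration("wrist")
print("desk",np.nanmedian(X[60:90,400:480,2]))
rect(X,(.44,.70,-.40,-.18),.030,.0415,"deck+")
Y=X.copy();Y[p.max(-1)<110]=np.nan;rect(Y,(.44,.70,-.40,-.18),.030,.0415,"deck")
Y=X.copy();Y[p.max(-1)>80]=np.nan
m=np.isfinite(Y[...,0])&(Y[...,2]>.0405)&(Y[...,2]<.052)&(np.abs(Y[...,0]-.57)<.08)&(np.abs(Y[...,1]+.29)<.08)
Q=Y[m];r=cv2.minAreaRect((Q[:,:2]*1000).astype(np.float32));print("nest",len(Q),r,np.median(Q[:,2]))
# pins: points 0.055-.11
for n,b in(("far",(.63,.67,-.31,-.24)),("near",(.45,.53,-.34,-.27))):
  for z0,z1 in((.060,.072),(.102,.115)):
    m=(X[...,0]>b[0])&(X[...,0]<b[1])&(X[...,1]>b[2])&(X[...,1]<b[3])&(X[...,2]>z0)&(X[...,2]<z1)
    if m.sum():print(n,z0,m.sum(),X[m].mean(0).round(4),((X[m].min(0)+X[m].max(0))/2).round(4),X[m][:,2].max())
h=cv2.cvtColor(p,cv2.COLOR_RGB2HSV);g=(h[...,0]>40)&(h[...,0]<90)&(h[...,1]>80)
Y=X.copy();Y[~g]=np.nan;rect(Y,(.45,.66,-.12,.06),-.005,.008,"pcb")
c=cv2.resize(p[5:220,235:395],None,fx=3.5,fy=2.75*1.0,interpolation=cv2.INTER_CUBIC);cv2.imwrite("pics/j1z.png",c[...,::-1])
```

```text
desk 0.0009235646215009504
deck+ 16516 z 0.037 c [ 570.6 -292.3] size [202.7 112.2] ang 10.52 mean [ 565.5 -293.2   37. ]
deck 16188 z 0.0369 c [ 570.6 -292.3] size [202.7 112.2] ang 10.52 mean [ 565.6 -293.2   37. ]
nest 2014 ((568.916748046875, -292.9290771484375), (172.53076171875, 93.21302795410156), 10.518902778625488) 0.046212543098084875
far 0.06 157 [ 0.6457 -0.2785  0.0666] [ 0.6484 -0.2778  0.0662] 0.07199519613146803
far 0.102 65 [ 0.6484 -0.2779  0.1065] [ 0.6486 -0.2777  0.1061] 0.1100227873510265
near 0.06 221 [ 0.4959 -0.3062  0.0667] [ 0.4934 -0.3069  0.0658] 0.07139885687593957
near 0.102 104 [ 0.4933 -0.3067  0.1063] [ 0.4926 -0.3068  0.1064] 0.1108476794288031
pcb 2568 z 0.0028 c [555. -37.] size [100.   71.8] ang -2.37 mean [551.9 -43.2   2.8]
```

j1: the jig is fully in view, with the near pin at (313,35), the far pin at (314,193) and the nest opening at the bottom (+x). The deck fit and the pins agree on (570.7, -292.3) mm at 10.5°. Two views put the board at (555, -36.7) at -2.2°. Next, grasp the board.

Run:
```python
from h import *;from rig import robot
delta(robot.get_obs(),[.555,-.0367,.06],-2.2)
```

```text
shift cm [ 3.6  25.11 17.05] rot [ 0.03 -0.03 12.63] t 2.83 pos [ 0.6359 -0.2773  0.2303] F [ 0.1 -0.   0.3] w 0.0871 rows>= 7.330497034790101
```

>>> drive_tool --targets '[3.6,25.1,8,0,0,12.6,3.6,25.1,8,0,0,12.6,3.6,25.1,8,0,0,12.6,3.6,25.1,8,0,0,12.6,3.6,25.1,8,0,0,12.6,3.6,25.1,8,0,0,12.6,3.6,25.1,11,0,0,12.6,3.6,25.1,14,0,0,12.6,3.6,25.1,17,0,0,12.6,3.6,25.1,17,0,0,12.6,3.6,25.1,17,0,0,12.6,3.6,25.1,17,0,0,12.6]'

```text
time: 3.83
position: [0.5567, -0.0389, 0.0615]
tool_rot: [0.02, 1.0, -0.0, 0.001]
ft_force: [-0.6, -0.3, 0.1]
grip_width: 0.0871
```

```bash
python3 - <<'E'
from h import *;from rig import robot
delta(robot.get_obs(),[.555,-.0367,.005],-2.2)
E
python3 look.py b2
```

```text
shift cm [0.19 0.22 5.65] rot [-0.03  0.12 -0.09] t 3.83 pos [ 0.5567 -0.0389  0.0615] F [-0.6 -0.3  0.1] w 0.0871 rows>= 1.3562931780865077
3.8333 [ 0.5567 -0.0389  0.0615] [ 1.990e-02  9.998e-01 -3.000e-04  1.000e-03] 0.022094371332583105
```

View pics/b2.png

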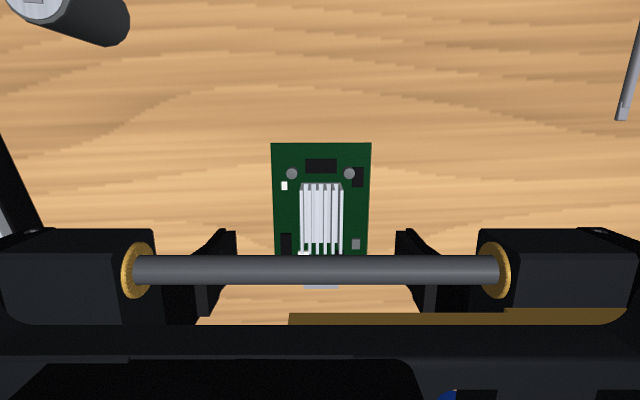

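Run:
```python
from meas import *
f=np.load("pics/b2.npz");X=f["X"];p=f["p"]
h=cv2.cvtColor(p,cv2.COLOR_RGB2HSV);g=(h[...,0]>40)&(h[...,0]<90)&(h[...,1]>80)
Y=X.copy();Y[~g]=np.nan;rect(Y,(.45,.66,-.12,.06),-.005,.008,"pcb")
e=[X[148:235,u,0][g[148:235,u]] for u in range(280,365,10)]
print([np.nanmin(X[130:200,u,0][g[130:200,u]]).round(4) for u in range(280,365,10)])
rect(X,(.45,.66,-.12,.06),.022,.035,"sink")
```

```text
pcb 6333 z 0.0029 c [548.  -36.6] size [84. 70.] ang -2.17 mean [539.3 -36.3   2.9]
[np.float64(0.505), np.float64(0.5053), np.float64(0.5056), np.float64(0.5059), np.float64(0.5062), np.float64(0.5065), np.float64(0.5067), np.float64(0.507), np.float64(0.5073)]
sink 253 z 0.0277 c [556.1 -23.5] size [44.1  2.1] ang -2.14 mean [555.5 -23.6  27.3]
```

b2: the board is centred between the jaws, with its near edge at row 143, which agrees to under 1 mm. I'll descend and grip.

>>> drive_tool --targets '[0.1,0.2,2.5,0,0,0,0.1,0.2,4.5,0,0,0,0.1,0.2,5.5,0,0,0,0.1,0.2,5.6,0,0,0,0.1,0.2,5.6,0,0,0]'

```text
time: 4.3
position: [0.5554, -0.0373, 0.005]
tool_rot: [0.02, 1.0, -0.0, 0.001]
ft_force: [-0.1, -0.1, -0.0]
grip_width: 0.0873
```

>>> drive_tool --targets '[0,0,0,0,0,0,0,0,0,0,0,0,0,0,0,0,0,0,0,0,0,0,0,0,0,0,0,0,0,0,0,0,0,0,0,0,0,0,0,0,0,0]' --grip 1 --squeeze 20

```text
time: 4.88
position: [0.5548, -0.0369, 0.0043]
tool_rot: [0.02, 1.0, -0.0, 0.0]
ft_force: [-0.1, 0.2, -0.3]
grip_width: 0.0486
```

>>> drive_tool --targets '[0,0,0,0,0,0,0,0,0,0,0,0,0,0,0,0,0,0,0,0,0,0,0,0,0,0,0,0,0,0,0,0,0,0,0,0,0,0,0,0,0,0]'

```text
time: 5.47
position: [0.5547, -0.0369, 0.0041]
tool_rot: [0.02, 1.0, 0.0, -0.0]
ft_force: [-0.0, 0.5, -0.0]
grip_width: 0.0275
```

Run:
```python
from h import *;from rig import robot
delta(robot.get_obs(),[.5707,-.2923,.17],10.5)
```

```text
shift cm [ -2.62 -25.46 -16.59] rot [ 0.000e+00 -1.000e-02 -1.281e+01] t 5.47 pos [ 0.5547 -0.0369  0.0041] F [-0.   0.5 -0. ] w 0.0275 rows>= 7.313130686682689
```

>>> drive_tool --targets '[0,0,-2,0,0,0,0,0,-5.5,0,0,0,0,0,-9.5,0,0,0,0,0,-13,0,0,0,-0.3,-3,-16,0,0,-2,-0.8,-6.5,-16.6,0,0,-5,-1.2,-10.5,-16.6,0,0,-8,-1.6,-14.5,-16.6,0,0,-11,-2,-18.5,-16.6,0,0,-12.7,-2.4,-22,-16.6,0,0,-12.7,-2.6,-24.5,-16.6,0,0,-12.7,-2.6,-25.5,-16.6,0,0,-12.7]'

```text
time: 6.47
position: [0.5705, -0.2973, 0.17]
tool_rot: [-0.089, 0.996, -0.001, 0.0]
ft_force: [-0.3, -0.7, -0.4]
grip_width: 0.0279
```

>>> drive_tool --targets '[0,0,0,0,0,0,0,0,0,0,0,0,0,0,0,0,0,0]'

```text
time: 6.72
position: [0.5699, -0.2905, 0.1698]
tool_rot: [-0.091, 0.996, 0.001, -0.001]
ft_force: [-0.1, 0.8, -1.1]
grip_width: 0.0282
```

```bash
python3 look.py p1
python3 - <<'E'
from h import *;from rig import robot
delta(robot.get_obs(),[.5707,-.2923,.06],10.5)
E
```

```text
6.7167 [ 0.5699 -0.2905  0.1698] [-9.110e-02  9.958e-01  1.100e-03 -7.000e-04] 0.014310615991998126
shift cm [-0.03 -0.22 10.99] rot [ 0.11 -0.06 -0.01] t 6.77 pos [ 0.5701 -0.2903  0.1699] F [ 0.3 -0.1  0.9] w 0.0275 rows>= 2.636865493779574
```

View pics/p1.png

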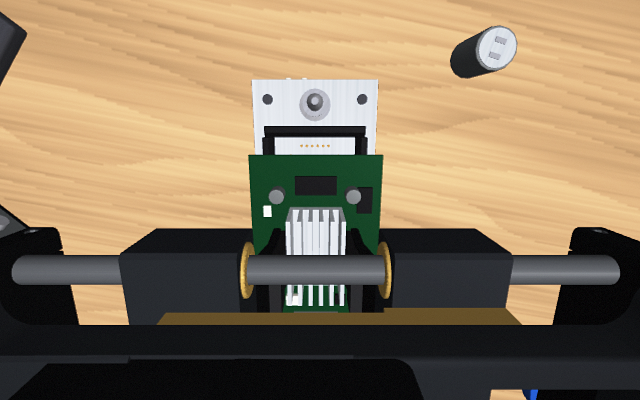

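```bash
cat > held.py <<'E'
from meas import *;import sys
def held(tag,z0,z1):
    f=np.load(f"pics/{tag}.npz");X=f["X"];p=f["p"]
    h=cv2.cvtColor(p,cv2.COLOR_RGB2HSV);g=(h[...,0]>40)&(h[...,0]<90)&(h[...,1]>80)&(X[...,2]>z0)&(X[...,2]<z1)
    g[225:]=0
    Y=X.copy();Y[~g]=np.nan;Q,m=rect(Y,(.4,.7,-.4,-.2),z0,z1,"pcb")
    A=np.c_[Q[:,:2],np.ones(len(Q))];c=np.linalg.lstsq(A,Q[:,2],rcond=None)[0]
    a=np.deg2rad(10.5);ex=np.array([np.cos(a),np.sin(a)]);ey=np.array([-ex[1],ex[0]])
    print("pitch deg",np.rad2deg(c[:2]@ex),"roll",np.rad2deg(c[:2]@ey))
    L=(Q[:,:2]-[.5707,-.2923])@np.c_[ex,ey]*1000
    print("local x min (want -50):",np.percentile(L[:,0],.5),"y range",np.percentile(L[:,1],[.3,99.7]),"z",np.median(Q[:,2]))
    # yaw of near edge
    ys=np.linspace(-28,28,12);xm=[L[np.abs(L[:,1]-y)<2.5,0].min() for y in ys]
    k=np.polyfit(ys,xm,1);print("near edge: mid",k[1],"yaw err deg",-np.rad2deg(k[0]))
held(sys.argv[1],float(sys.argv[2]),float(sys.argv[3]))
E
python3 held.py p1 .14 .19
python3 - <<'E'
from meas import *
f=np.load("pics/p1.npz");X=f["X"];a=np.deg2rad(10.5);ex=np.array([np.cos(a),np.sin(a)]);ey=np.array([-ex[1],ex[0]])
L=(X[...,:2]-[.5707,-.2923])@np.c_[ex,ey]*1000;z=X[...,2]
for n,z0,z1 in(("deck",.033,.0395),("bar",.042,.05),("pintop",.1,.115),("shoulder",.06,.07)):
    m=(z>z0)&(z<z1)&(np.abs(L[...,0])<110)&(np.abs(L[...,1])<65)
    m[:60]=0
    print(n,m.sum(),"x",np.percentile(L[m][:,0],[1,50,99]).round(1),"y",np.percentile(L[m][:,1],[1,50,99]).round(1),"z",np.median(z[m]))
E
```

```text
pcb 6388 z 0.1686 c [ 540.3 -297.6] size [69.8 38.3] ang -79.47 mean [ 537.1 -299.2  168.6]
pitch deg 0.050570857340459865 roll 0.15552281893931372
local x min (want -50): -49.85207335502436 y range [-34.31663987  34.99817811] z 0.1685541125974936
near edge: mid -49.921515152582806 yaw err deg -0.018309313055927794
deck 6840 x [-101.7  -74.5  -36. ] y [-55.    0.3  55. ] z 0.03691319471106021
bar 1695 x [-86.3 -55.6 -37.1] y [-46.    0.3  46.1] z 0.046257626766207795
pintop 167 x [-84.5 -79.5 -75.2] y [-4.6  0.3  4.5] z 0.10570074398114966
shoulder 269 x [-89.2 -77.8 -70. ] y [-9.3  0.3  9.2] z 0.06685444708245449
```

p1: the held board (near edge row 155) is aligned with the nest to ~0.3 mm in x and y and 0.02° in yaw, and it is level. I'll lower it in.

>>> drive_tool --targets '[0,0,3,0,0,0,0,0,6,0,0,0,0,0,9,0,0,0,0,0,11,0,0,0,0,0,11.6,0,0,0,0,0,11.9,0,0,0,0,0,12.2,0,0,0,0,0,12.4,0,0,0,0,0,12.6,0,0,0,0,0,12.8,0,0,0,0,0,12.8,0,0,0]'

```text
time: 7.68
position: [0.571, -0.2927, 0.0434]
tool_rot: [-0.091, 0.996, -0.0, 0.001]
ft_force: [-1.5, 1.0, -0.1]
grip_width: 0.0278
```

```bash
python3 look.py p2; python3 held.py p2 .03 .06
python3 - <<'E'
from h import *;from rig import robot
delta(robot.get_obs(),[.5707,-.2923,.04],10.5)
E
```

```text
7.6833 [ 0.571  -0.2927  0.0434] [-9.050e-02  9.959e-01 -3.000e-04  7.000e-04] 0.008346009801819479
pcb 6401 z 0.0418 c [ 541.4 -300.1] size [70.1 38.3] ang -79.73 mean [ 538.2 -301.6   41.8]
pitch deg 0.7423973370959758 roll -0.23456075020112002
local x min (want -50): -49.18467316841281 y range [-36.90453497  32.44686864] z 0.04179464153658947
near edge: mid -49.22572722368867 yaw err deg -0.11399250670812752
shift cm [0.   0.05 0.31] rot [-0.04  0.06 -0.11] t 7.73 pos [ 0.5708 -0.2927  0.0431] F [-0.1  1.3  0.1] w 0.028 rows>= 0.07633721656447164
```

View pics/p2.png

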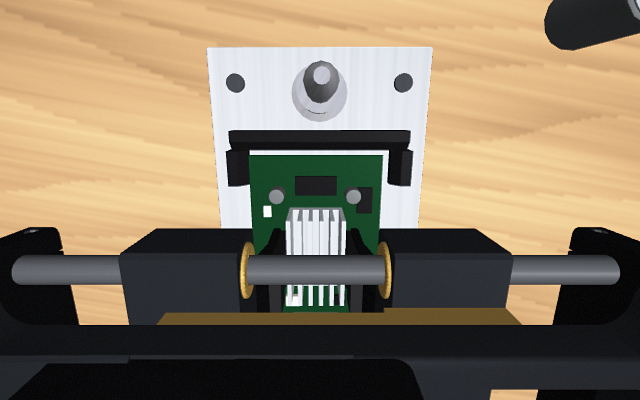

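```bash
cat > jl.py <<'E'
from meas import *;import sys
f=np.load(f"pics/{sys.argv[1]}.npz");X=f["X"];a=np.deg2rad(10.5);ex=np.array([np.cos(a),np.sin(a)]);ey=np.array([-ex[1],ex[0]])
L=(X[...,:2]-[.5707,-.2923])@np.c_[ex,ey]*1000;z=X[...,2]
for n,z0,z1 in(("deck",.033,.0395),("bar",.043,.0475),("pintop",.1,.115),("shoulder",.06,.07)):
    m=(z>z0)&(z<z1)&(np.abs(L[...,0])<110)&(np.abs(L[...,1])<65)
    m[:20]=0;m[230:]=0
    if n in("bar",): m&=(f["p"].max(-1)<80)
    if m.sum():print(n,m.sum(),"x",np.percentile(L[m][:,0],[1,50,99]).round(1),"y",np.percentile(L[m][:,1],[1,50,99]).round(1),"z",np.median(z[m]))
E
python3 jl.py p2;python3 jl.py p1
```

```text
deck 20487 x [-101.3  -75.2   -9.4] y [-55.1   4.8  55.1] z 0.03692089649673624
bar 5430 x [-61.5 -52.9 -13.1] y [-46.1   1.   45.5] z 0.045781931803664036
pintop 835 x [-84.2 -79.  -74.9] y [-4.5 -0.2  4.6] z 0.10603027642492249
shoulder 1132 x [-86.3 -73.  -17.4] y [-15.5  -1.2  11.7] z 0.0668079060562505
deck 6840 x [-101.7  -74.5  -36. ] y [-55.    0.3  55. ] z 0.03691319471106021
bar 1207 x [-61.6 -55.5 -37. ] y [-46.   -0.5  45.7] z 0.04628888361571499
pintop 167 x [-84.5 -79.5 -75.2] y [-4.6  0.3  4.5] z 0.10570074398114966
shoulder 269 x [-89.2 -77.8 -70. ] y [-9.3  0.3  9.2] z 0.06685444708245449
```

p2: the board (px ~250–383) sits ~2 mm toward -y of the nest centre, because the arm was still settling in p1. I'll raise it slightly, correct, let it settle and look again.

>>> drive_tool --targets '[0,0,-0.5,0,0,0,0.1,0.22,-0.5,0,0,0,0.1,0.22,-0.5,0,0,0,0.1,0.22,-0.5,0,0,0,0.1,0.22,-0.5,0,0,0,0.1,0.22,-0.5,0,0,0,0.1,0.22,-0.5,0,0,0]'

```text
time: 8.32
position: [0.569, -0.2908, 0.0471]
tool_rot: [-0.09, 0.996, 0.0, -0.0]
ft_force: [0.3, -0.3, -0.9]
grip_width: 0.0279
```

```bash
python3 look.py p3; python3 held.py p3 .03 .06;python3 jl.py p3
python3 - <<'E'
from h import *;from rig import robot
delta(robot.get_obs(),[.5707,-.2923,.04],10.5)
E
```

```text
8.3167 [ 0.569  -0.2908  0.0471] [-9.050e-02  9.959e-01  0.000e+00 -1.000e-04] 0.002037487199265971
pcb 6414 z 0.0455 c [ 539.3 -297. ] size [72.1 38.2] ang -79.65 mean [ 536.2 -299.3   45.5]
pitch deg 0.6551042525422469 roll -0.22561169658730035
local x min (want -50): -50.703663229336755 y range [-34.47347302  35.19527706] z 0.04553339842343991
near edge: mid -50.75761682654178 yaw err deg -0.15174234073786427
deck 18977 x [-101.3  -76.3   -9.7] y [-55.1  -1.   55.1] z 0.03690229652322994
bar 10959 x [-61.8 -42.4 -11.1] y [-45.   -1.   44.6] z 0.045751096292539005
pintop 770 x [-84.3 -79.2 -75. ] y [-4.6 -0.1  4.6] z 0.10575741905187525
shoulder 973 x [-87.1 -73.8 -17.9] y [-13.    1.   13.7] z 0.06687309668605286
shift cm [-0.14 -0.18  0.71] rot [ 0.01 -0.01 -0.11] t 8.37 pos [ 0.569  -0.2908  0.0471] F [ 0.1 -0.1 -1.4] w 0.0278 rows>= 0.1777145627529111
```

>>> drive_tool --targets '[-0.05,-0.03,0.15,0,0,0,-0.05,-0.03,0.3,0,0,0,-0.05,-0.03,0.45,0,0,0,-0.05,-0.03,0.6,0,0,0,-0.05,-0.03,0.6,0,0,0,-0.05,-0.03,0.6,0,0,0]'

```text
time: 8.87
position: [0.5695, -0.2909, 0.041]
tool_rot: [-0.091, 0.996, 0.0, -0.0]
ft_force: [-0.8, 0.1, -1.0]
grip_width: 0.028
```

```bash
python3 look.py p4; python3 held.py p4 .03 .06;python3 jl.py p4|head -1
python3 - <<'E'
from h import *;from rig import robot
delta(robot.get_obs(),[.5707,-.2923,.04],10.5)
E
```

```text
8.8667 [ 0.5695 -0.2909  0.041 ] [-9.050e-02  9.959e-01  2.000e-04 -2.000e-04] 0.004122629604483574
pcb 6378 z 0.0394 c [ 539.9 -298. ] size [69.9 38.2] ang -79.69 mean [ 536.7 -299.6   39.4]
pitch deg 0.5980877734348566 roll -0.17045490987943465
local x min (want -50): -50.275908261417534 y range [-34.55891524  34.62213503] z 0.03941652586840323
near edge: mid -50.31123429539479 yaw err deg -0.09140917870562672
deck 24287 x [-101.1  -70.4  -11.1] y [-55.    1.5  55. ] z 0.037047789119553726
shift cm [-0.08 -0.15  0.11] rot [ 0.01 -0.01 -0.11] t 8.92 pos [ 0.5696 -0.291   0.0411] F [0.1 0.5 0.2] w 0.0279 rows>= 0.049439979649531604
```

>>> drive_tool --targets '[0,0,0.05,0,0,0,0,0,0.05,0,0,0]'

```text
time: 9.08
position: [0.5696, -0.291, 0.0407]
tool_rot: [-0.091, 0.996, -0.0, -0.0]
ft_force: [-0.2, -0.3, 0.0]
grip_width: 0.0283
```

>>> drive_tool --targets '[0,0,0.05,0,0,0,0,0,0.05,0,0,0,0,0,0,0,0,0,0,0,0,0,0,0,0,0,0,0,0,0]' --grip 0

```text
time: 9.5
position: [0.5697, -0.2911, 0.0409]
tool_rot: [-0.091, 0.996, -0.0, 0.0]
ft_force: [-0.0, -0.4, 1.0]
grip_width: 0.0427
```

```bash
python3 look.py p5; python3 held.py p5 .03 .06;python3 jl.py p5|head -1
python3 - <<'E'
from h import *;from rig import robot
delta(robot.get_obs(),[.5707,-.2923,.04],10.5)
E
```

```text
9.5 [ 0.5697 -0.2911  0.0409] [-9.050e-02  9.959e-01 -1.000e-04  1.000e-04] 0.001986549036339047
pcb 6335 z 0.0389 c [ 540.3 -298.1] size [69.8 38.4] ang -79.66 mean [ 537.1 -299.7   38.9]
pitch deg -0.03217395929259611 roll -0.021355770034876532
local x min (want -50): -50.02828612354708 y range [-34.75030105  34.49360971] z 0.038888136148111714
near edge: mid -50.073795611486965 yaw err deg -0.09671867129695536
deck 26382 x [-101.1  -67.8  -10. ] y [-54.9  -0.9  54.9] z 0.0371669391072604
shift cm [-0.07 -0.14  0.08] rot [-0.01  0.01 -0.11] t 9.55 pos [ 0.5697 -0.2911  0.0408] F [-1.1  0.1  0.6] w 0.0428 rows>= 0.042875286673209306
```

View pics/p5.png

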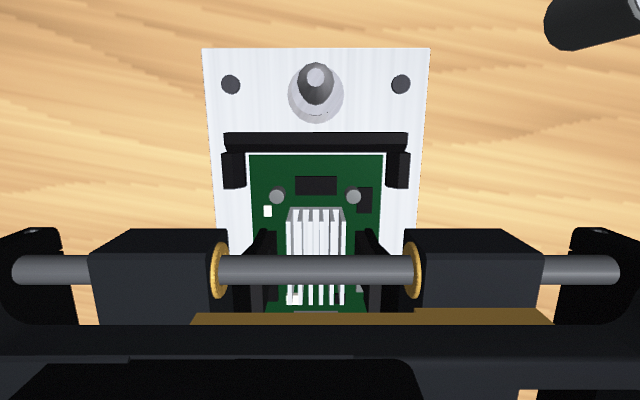

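p5: the board lies flat in the nest (z 38.9 mm on the deck reading, pitch ~0°), centred inside the black blocks. I'll lift clear and check from above.

>>> drive_tool --targets '[0,0,-1.5,0,0,0,0,0,-4.5,0,0,0,0,0,-8.5,0,0,0,0,0,-12.5,0,0,0,-3,0,-16.5,0,0,0,-6,0,-19,0,0,0,-6,0,-19,0,0,0,-6,0,-19,0,0,0,-6,0,-19,0,0,0]'

```text
time: 10.3
position: [0.6276, -0.2795, 0.2297]
tool_rot: [-0.091, 0.996, 0.001, -0.001]
ft_force: [-0.5, 0.4, -1.6]
grip_width: 0.0434
```

```bash
python3 look.py p6
python3 - <<'E'
from h import *;from rig import robot
delta(robot.get_obs(),[.57,.308,.23],5.5)
E
```

```text
10.3 [ 0.6276 -0.2795  0.2297] [-9.090e-02  9.959e-01  6.000e-04 -1.100e-03] 0.05296020423214428
shift cm [-5.020e+00  5.879e+01  2.000e-02] rot [ 0.17 -0.24  4.89] t 10.35 pos [ 0.6266 -0.2793  0.2286] F [-0.3  0.9 -0.3] w 0.0437 rows>= 14.150425254480044
```

View pics/p6.png

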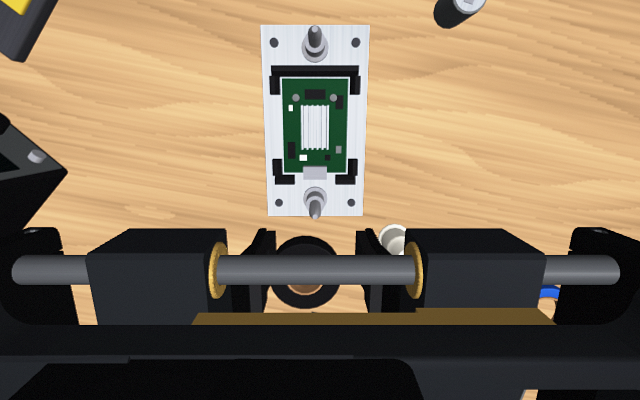

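p6: the board is seated in the nest with the socket in the open end at (315,173). On to the plate.

>>> drive_tool --targets '[-5,58.8,0,0,0,4.9,-5,58.8,0,0,0,4.9,-5,58.8,0,0,0,4.9,-5,58.8,0,0,0,4.9,-5,58.8,0,0,0,4.9,-5,58.8,0,0,0,4.9,-5,58.8,0,0,0,4.9,-5,58.8,0,0,0,4.9,-5,58.8,0,0,0,4.9,-5,58.8,0,0,0,4.9,-5,58.8,0,0,0,4.9,-5,58.8,0,0,0,4.9]'

```text
time: 11.35
position: [0.5778, 0.218, 0.2282]
tool_rot: [-0.047, 0.999, -0.001, -0.003]
ft_force: [0.7, 0.4, 0.4]
grip_width: 0.0438
```

Run:
```python
from h import *;from rig import robot
delta(robot.get_obs(),[.57,.308,.23],5.5)
```

```text
shift cm [-0.08  9.03 -0.19] rot [-0.05 -0.34 -0.08] t 11.35 pos [0.5778 0.218  0.2282] F [0.7 0.4 0.4] w 0.0438 rows>= 2.166035999596295
```

>>> drive_tool --targets '[-0.1,9,0,0,0,0,-0.1,9,0,0,0,0,-0.1,9,0,0,0,0,-0.1,9,0,0,0,0,-0.1,9,0,0,0,0,-0.1,9,0,0,0,0,-0.1,9,0,0,0,0,-0.1,9,0,0,0,0]'

```text
time: 12.02
position: [0.5732, 0.3052, 0.2305]
tool_rot: [-0.047, 0.999, -0.0, -0.0]
ft_force: [-0.8, -0.6, 0.6]
grip_width: 0.0437
```

```bash
python3 look.py q1
python3 - <<'E'
from meas import *
from rig import robot
o=robot.get_obs();print(o["position"],o["tool_rot"])
f=np.load("pics/q1.npz");X=f["X"];p=f["p"]
B=(.38,.64,.2,.42)
rect(X,B,.030,.0415,"plate");rect(X,B,.075,.095,"bar")
z=X[...,2]
for n,b in(("far",(.555,.62,.28,.34)),("near",(.39,.455,.26,.33))):
    m=(X[...,0]>b[0])&(X[...,0]<b[1])&(X[...,1]>b[2])&(X[...,1]<b[3])&(z>.048)&(z<.057)
    if m.sum():
        Q=X[m]*1000;print(n,m.sum(),Q.mean(0).round(1),((np.percentile(Q,1,0)+np.percentile(Q,99,0))/2).round(1), cv2.minEnclosingCircle(Q[:,:2].astype(np.float32)))
E
```

```text
12.0167 [0.5732 0.3052 0.2305] [-4.660e-02  9.989e-01 -2.000e-04 -4.000e-04] 0.009069805807247073
[0.57328644 0.30552574 0.23068177] [-4.66999374e-02  9.98908942e-01 -1.30571688e-04 -1.57772863e-04]
plate 15063 z 0.0359 c [507.3 303.8] size [196.7 104.3] ang 5.63 mean [500.1 302.8  36. ]
bar 1735 z 0.0854 c [507.7 303.6] size [95.5 15.9] ang 5.94 mean [506.  303.6  85.3]
far 208 [586.4 311.7  51.4] [586.3 311.6  50.7] ((586.6756591796875, 311.7149963378906), 11.36269760131836)
near 304 [428.  295.7  51.5] [427.9 295.6  51. ] ((427.7200927734375, 295.7185974121094), 11.482479095458984)
```

View pics/q1.png

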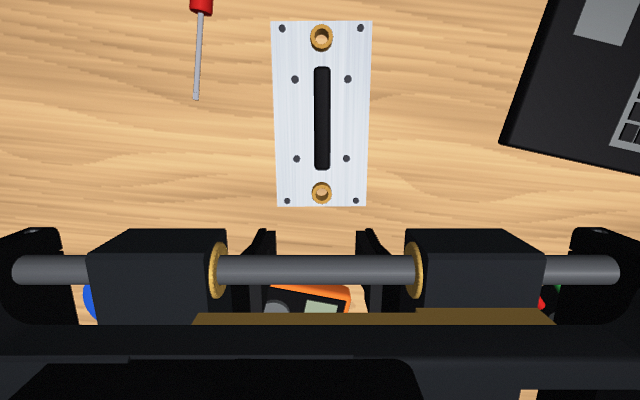

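q1: the plate is squarely in view, with bushings at (321,37) and (321,193) and the bar at (321,118). The plate, bar and bushing fits agree on (507.3, 303.7) mm at 5.7°, with the bar top at ~85 mm as expected.

Run:
```python
from h import *;from rig import robot
delta(robot.get_obs(),[.5073,.3037,.058],5.7)
```

```text
shift cm [ 6.58  0.44 17.27] rot [-0.01 -0.02 -0.35] t 12.07 pos [0.5733 0.3055 0.2307] F [0.4 0.4 0.7] w 0.0433 rows>= 4.433308729156087
```

>>> drive_tool --targets '[4,0.4,2,0,0,-0.3,6.6,0.4,5,0,0,-0.3,6.6,0.4,9,0,0,-0.3,6.6,0.4,11,0,0,-0.3,6.6,0.4,11,0,0,-0.3,6.6,0.4,11,0,0,-0.3,6.6,0.4,11,0,0,-0.3,6.6,0.4,11,0,0,-0.3]'

```text
time: 12.73
position: [0.5089, 0.3052, 0.1227]
tool_rot: [-0.05, 0.999, 0.001, 0.002]
ft_force: [-0.4, 0.2, -0.1]
grip_width: 0.0437
```

```bash
python3 look.py q2
python3 - <<'E'
from meas import *
from rig import robot
delta(robot.get_obs(),[.5073,.3037,.058],5.7)
f=np.load("pics/q2.npz");X=f["X"]
B=(.38,.64,.2,.42);rect(X,B,.030,.0415,"plate");rect(X,B,.075,.095,"bar")
E
```

```text
12.7333 [0.5089 0.3052 0.1227] [-5.020e-02  9.987e-01  7.000e-04  2.200e-03] 0.004856808129638492
shift cm [ 0.18 -0.14  6.47] rot [0.06 0.24 0.06] t 12.78 pos [0.5087 0.3052 0.1227] F [-0.1  0.  -1.1] w 0.0433 rows>= 1.5523469496199944
plate 19245 z 0.0359 c [482.1 301.3] size [145.4 104.4] ang 5.65 mean [471.2 300.1  35.9]
bar 2590 z 0.0854 c [496.2 302.6] size [74. 16.] ang 5.7 mean [494.2 302.4  85.1]
```

View pics/q2.png

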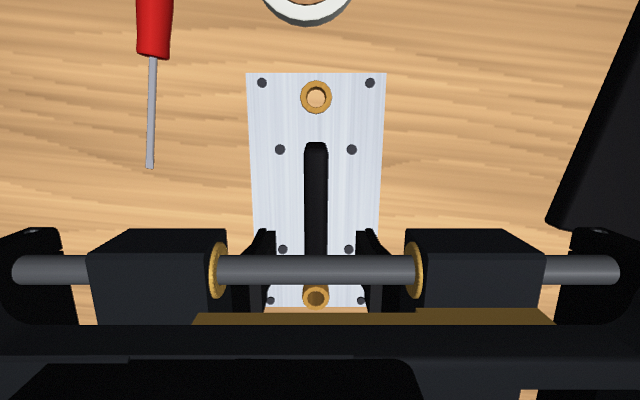

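>>> drive_tool --targets '[0.15,-0.1,2.5,0,0.2,0,0.15,-0.1,4.5,0,0.2,0,0.15,-0.1,6,0,0.2,0,0.15,-0.1,6.4,0,0.2,0,0.15,-0.1,6.4,0,0.2,0,0.15,-0.1,6.4,0,0.2,0]'

```text
time: 13.28
position: [0.5064, 0.304, 0.0578]
tool_rot: [-0.05, 0.999, 0.0, -0.001]
ft_force: [0.0, -0.6, 0.3]
grip_width: 0.0436
```

>>> drive_tool --targets '[0,0,0,0,0,0,0,0,0,0,0,0,0,0,0,0,0,0,0,0,0,0,0,0,0,0,0,0,0,0,0,0,0,0,0,0,0,0,0,0,0,0,0,0,0,0,0,0,0,0,0,0,0,0]' --grip 1 --squeeze 60

```text
time: 14.03
position: [0.5057, 0.3042, 0.057]
tool_rot: [-0.05, 0.999, 0.0, -0.001]
ft_force: [-0.0, 2.7, 2.3]
grip_width: 0.0154
```

Run:
```python
from h import *;from rig import robot
delta(robot.get_obs(),[.5073,.3037,.058],5.7)
```

```text
shift cm [-0.16 -0.07 -0.1 ] rot [ 0.04 -0.16  0.08] t 14.03 pos [0.5057 0.3042 0.057 ] F [-0.   2.7  2.3] w 0.0154 rows>= 0.04773117391573378
```

>>> drive_tool --targets '[0,0,-0.5,0,0,0,0,0,-1.5,0,0,0,0,0,-3,0,0,0,0,0,-5,0,0,0,0,0,-7.5,0,0,0,0,0,-10,0,0,0,0,0,-12.5,0,0,0,0,0,-14.5,0,0,0,0,0,-16,0,0,0,0,0,-16.5,0,0,0,0,0,-16.5,0,0,0]'

```text
time: 14.95
position: [0.5062, 0.3036, 0.2229]
tool_rot: [-0.05, 0.999, -0.0, -0.001]
ft_force: [0.9, -0.2, -5.5]
grip_width: 0.0149
```

```bash
python3 look.py q3
python3 - <<'E'
from meas import *
from rig import robot
o=robot.get_obs();delta(o,[.569,-.292,.222],10.5);print(o["moment"],o["tool_rot"])
f=np.load("pics/q3.npz");X=f["X"]
z=X[...,2];print(np.histogram(z[np.isfinite(z)]*1000,np.arange(150,270,10)))
E
```

```text
14.95 [0.5062 0.3036 0.2229] [-5.040e-02  9.987e-01 -0.000e+00 -8.000e-04] 0.03675663803472364
shift cm [-3.300e-01 -5.987e+01 -2.000e-02] rot [-0.02 -0.25 -4.72] t 15.0 pos [0.5054 0.3033 0.2215] F [-0.1 -0.1 -6.8] w 0.0154 rows>= 14.356952842012381
[ 0.04549068  0.00838584 -0.03025548] [-5.04319460e-02  9.98725192e-01 -3.84561918e-04 -2.11218349e-03]
(array([    0,     0,     0,     0,   111, 25975,  1116,   188,   327,
         906,  3641]), array([150, 160, 170, 180, 190, 200, 210, 220, 230, 240, 250, 260]))
```

View pics/q3.png

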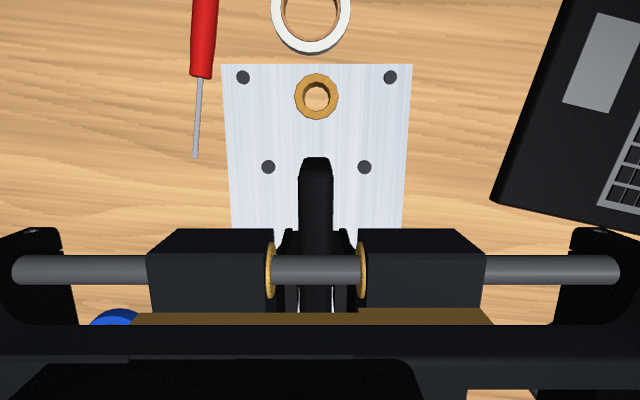

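>>> drive_tool --targets '[0,-1,0,0,0,0,0,-3,0,0,0,-0.2,0,-6,0,0,0,-0.5,0,-9.5,0,0,0,-0.8,-0.1,-13.5,0,0,0,-1.1,-0.1,-17.5,0,0,0,-1.4,-0.1,-21.5,0,0,0,-1.7,-0.1,-25.5,0,0,0,-2,-0.2,-29.5,0,0,0,-2.3,-0.2,-33.5,0,0,0,-2.6,-0.2,-37.5,0,0,0,-2.9,-0.2,-41.5,0,0,0,-3.3]'

```text
time: 16.0
position: [0.548, -0.1112, 0.2199]
tool_rot: [-0.079, 0.997, 0.001, -0.004]
ft_force: [0.4, 0.5, -4.9]
grip_width: 0.0155
```

Run:
```python
from h import *;from rig import robot
delta(robot.get_obs(),[.569,-.292,.222],10.5)
```

```text
shift cm [  0.78 -18.19  -0.24] rot [ 0.12 -0.42 -1.42] t 16.0 pos [ 0.548  -0.1112  0.2199] F [ 0.4  0.5 -4.9] w 0.0155 rows>= 4.36569643918672
```

>>> drive_tool --targets '[0.2,-4,0,0,0,-0.4,0.4,-8,0,0,0,-0.8,0.6,-11.5,0,0,0,-1.2,0.7,-14.5,0,0,0,-1.4,0.8,-16.5,0,0,0,-1.4,0.8,-17.7,0,0,0,-1.4,0.8,-18,0,0,0,-1.4,0.8,-18,0,0,0,-1.4,0.8,-18,0,0,0,-1.4,0.8,-18,0,0,0,-1.4,0.8,-18,0,0,0,-1.4,0.8,-18,0,0,0,-1.4]'

```text
time: 17.0
position: [0.5704, -0.2865, 0.2219]
tool_rot: [-0.092, 0.996, 0.0, -0.002]
ft_force: [1.1, -0.7, -4.7]
grip_width: 0.0153
```

>>> drive_tool --targets '[0,0,0,0,0,0,0,0,0,0,0,0,0,0,0,0,0,0,0,0,0,0,0,0,0,0,0,0,0,0]'

```text
time: 17.42
position: [0.5703, -0.2879, 0.2217]
tool_rot: [-0.091, 0.996, -0.0, -0.002]
ft_force: [-0.2, 0.3, -5.4]
grip_width: 0.0151
```

```bash
python3 look.py r1
python3 - <<'E'
from h import *;from rig import robot
o=robot.get_obs();delta(o,[.569,-.292,.222],10.5);print(o["tool_rot"])
E
```

```text
17.4167 [ 0.5703 -0.2879  0.2217] [-0.0914  0.9958 -0.     -0.0018] 0.002652583727930557
shift cm [ 0.2  -0.37 -0.03] rot [ 0.01 -0.2  -0.02] t 17.47 pos [ 0.5703 -0.288   0.2217] F [-0.  -0.5 -4.6] w 0.0149 rows>= 0.10205740951180255
[-9.13393942e-02  9.95818265e-01 -3.15654090e-05 -1.75981085e-03]
```

View pics/r1.png

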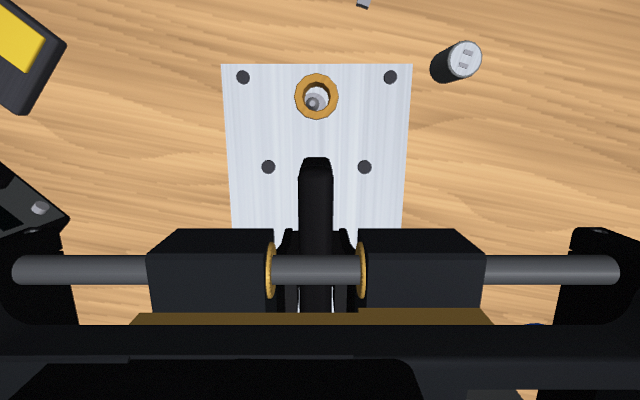

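r1: the near pin shows through the near bushing at (313,102), against a bushing centre of (316,97). Next I measure the held plate.

```bash
cat > hp.py <<'E'
from meas import *;import sys
def run(tag,ztop):
    f=np.load(f"pics/{tag}.npz");X=f["X"];p=f["p"];a=np.deg2rad(10.5);ex=np.array([np.cos(a),np.sin(a)]);ey=np.array([-ex[1],ex[0]])
    L=(X[...,:2]-[.5707,-.2923])@np.c_[ex,ey]*1000;z=X[...,2]*1000
    m=(np.abs(z-ztop)<7)&(np.abs(L[...,0])<115)&(np.abs(L[...,1])<70)&(p.max(-1)>140);m[228:]=0
    n,l,s,_=cv2.connectedComponentsWithStats(m.astype(np.uint8));m=l==1+np.argmax(s[1:,4])
    for _ in range(3):
        A=np.c_[L[m],np.ones(m.sum())];c=np.linalg.lstsq(A,z[m],rcond=None)[0]
        m&=np.abs(L@c[:2]+c[2]-z)<1.5
    print("z at centre",c[2].round(2),"pitch(dz/dx) deg",np.rad2deg(c[0]).round(2),"roll",np.rad2deg(c[1]).round(2))
    Q=L[m]
    # sides by x slices
    xs=np.arange(-92,-35,3);lo=[];hi=[]
    for x in xs:
        k=np.abs(Q[:,0]-x)<1.5
        lo.append(Q[k,1].min());hi.append(Q[k,1].max())
    kl=np.polyfit(xs,lo,1);kh=np.polyfit(xs,hi,1);mid=(kl+kh)/2
    print("yaw err",np.rad2deg(mid[0]).round(2),"mid y at x=-80",np.polyval(mid,-80).round(2),"width",(np.polyval(kh,-60)-np.polyval(kl,-60)).round(1), "mid y at 0",mid[1].round(2))
    ys=np.arange(-45,46,5);e=[Q[np.abs(Q[:,1]-y)<2,0].min() for y in ys];ke=np.polyfit(ys,e,1);print("near edge x (want -98)",ke[1].round(2),"yaw",-np.rad2deg(ke[0]).round(2))
    # bush top ring
    bp=(z>ztop+12)&(z<ztop+20)&(np.abs(L[...,0]+80)<16)&(np.abs(L[...,1])<16)&(np.abs(p[...,0].astype(int)-p[...,2])>50);bp[228:]=0
    if bp.sum()>20:
        Q=L[bp];print("bush top",bp.sum(),((np.percentile(Q,1,0)+np.percentile(Q,99,0))/2).round(2),"z",np.median(z[bp]).round(1),cv2.minEnclosingCircle(Q.astype(np.float32)))
run(sys.argv[1],float(sys.argv[2]))
E
python3 hp.py r1 201
```

```text
z at centre 200.63 pitch(dz/dx) deg -0.11 roll 0.47
yaw err 0.03 mid y at x=-80 3.28 width 104.0 mid y at 0 3.33
near edge x (want -98) -95.9 yaw -0.11
bush top 963 [-78.21   3.03] z 216.6 ((-78.10950469970703, 3.073946237564087), 11.258915901184082)
```

>>> drive_tool --targets '[0.1,-0.15,0.5,0,0,0,0.2,-0.3,1.5,0,0,0,0.2,-0.3,3,0,0,0,0.2,-0.3,4.5,0,0,0,0.2,-0.3,5.8,0,0,0,0.2,-0.3,6.5,0,0,0,0.2,-0.3,6.7,0,0,0,0.2,-0.3,6.7,0,0,0,0.2,-0.3,6.7,0,0,0,0.2,-0.3,6.7,0,0,0,0.2,-0.3,6.7,0,0,0,0.2,-0.3,6.7,0,0,0]'

```text
time: 18.47
position: [0.5691, -0.2915, 0.1556]
tool_rot: [-0.091, 0.996, -0.001, -0.001]
ft_force: [0.1, -0.2, -5.5]
grip_width: 0.0149
```

```bash
python3 look.py r2; python3 hp.py r2 134;  python3 - <<'E'
from h import *;from rig import robot
o=robot.get_obs();delta(o,[.569,-.292,.15],10.5)
E
```

```text
18.4667 [ 0.5691 -0.2915  0.1556] [-9.140e-02  9.958e-01 -6.000e-04 -1.100e-03] 0.004911158967989751
z at centre 134.52 pitch(dz/dx) deg -0.04 roll 0.4
yaw err 0.01 mid y at x=-80 -0.14 width 103.9 mid y at 0 -0.12
near edge x (want -98) -97.74 yaw -0.15
bush top 973 [-80.15  -0.22] z 150.4 ((-80.01007843017578, -0.26344791054725647), 11.273594856262207)
shift cm [ 0.01 -0.05  0.54] rot [-0.04 -0.15 -0.01] t 18.52 pos [ 0.569  -0.2914  0.1554] F [ 0.4  0.5 -5.3] w 0.0153 rows>= 0.13003218888923943
```

View pics/r2.png

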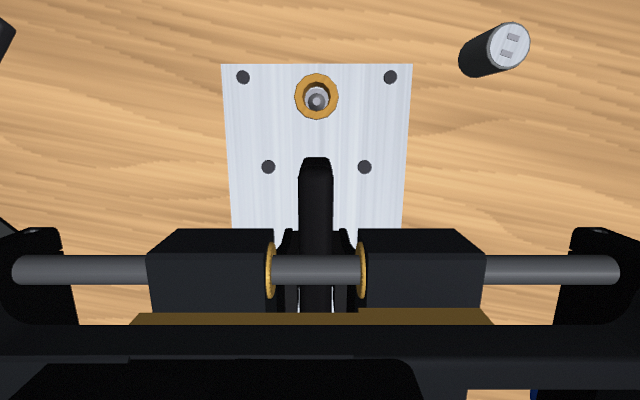

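r2: the bushing and pin are concentric at (316,97), and the plate is level and within 0.3 mm. I'll lower it onto the pins.

>>> drive_tool --targets '[0,0,0.4,0,0,0,0,0,1,0,0,0,0,0,1.6,0,0,0,0,0,2.2,0,0,0,0,0,2.7,0,0,0,0,0,3.2,0,0,0,0,0,3.6,0,0,0,0,0,3.8,0,0,0,0,0,3.8,0,0,0,0,0,3.8,0,0,0]'

```text
time: 19.35
position: [0.5686, -0.2913, 0.1166]
tool_rot: [-0.091, 0.996, 0.0, -0.002]
ft_force: [0.2, -0.6, -5.2]
grip_width: 0.0151
```

```bash
python3 look.py r3; python3 hp.py r3 96;  python3 - <<'E'
from h import *;from rig import robot
o=robot.get_obs();delta(o,[.569,-.292,.096],10.5);print(o["moment"])
E
```

```text
19.35 [ 0.5686 -0.2913  0.1166] [-0.0914  0.9958  0.     -0.0018] 0.009138272270170653
z at centre 95.58 pitch(dz/dx) deg -0.1 roll 0.48
yaw err 0.01 mid y at x=-80 0.3 width 103.9 mid y at 0 0.31
near edge x (want -98) -98.25 yaw -0.07
bush top 966 [-80.68   0.14] z 111.5 ((-80.49970245361328, 0.1294594705104828), 11.26903247833252)
shift cm [-0.03 -0.07  2.09] rot [ 0.01 -0.19 -0.01] t 19.4 pos [ 0.5687 -0.2913  0.1169] F [ 0.4  0.3 -5.3] w 0.0152 rows>= 0.5006770717501965
[-0.0412021  -0.02046683 -0.0009488 ]
```

View pics/r3.png

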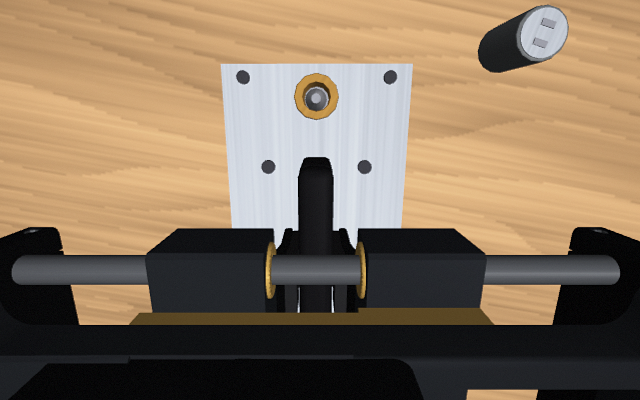

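r3: both pins are engaged (pin inside the bushing at (316,97)) with no contact force beyond the weight. Next comes the last 20 mm, slowly.

>>> drive_tool --targets '[0,0,0.4,0,0,0,0,0,0.8,0,0,0,0,0,1.2,0,0,0,0,0,1.5,0,0,0,0,0,1.7,0,0,0,0,0,1.85,0,0,0,0,0,1.95,0,0,0,0,0,1.95,0,0,0,0,0,1.95,0,0,0]'

```text
time: 20.15
position: [0.5685, -0.2912, 0.0972]
tool_rot: [-0.091, 0.996, 0.0, -0.002]
ft_force: [0.1, 0.3, -5.3]
grip_width: 0.0151
```

```bash
python3 look.py r4; python3 hp.py r4 76;  python3 - <<'E'
from h import *;from rig import robot
o=robot.get_obs();delta(o,[.569,-.292,.096],10.5);print(o["moment"])
E
```

```text
20.15 [ 0.5685 -0.2912  0.0972] [-0.0914  0.9958  0.     -0.0018] 0.0042763896321011945
z at centre 76.14 pitch(dz/dx) deg -0.1 roll 0.48
yaw err -0.04 mid y at x=-80 0.35 width 103.9 mid y at 0 0.3
near edge x (want -98) -98.32 yaw -0.1
bush top 963 [-80.75   0.19] z 92.1 ((-80.61083984375, 0.1815580576658249), 11.259352684020996)
shift cm [-0.03 -0.08  0.13] rot [ 0.01 -0.19 -0.01] t 20.2 pos [ 0.5686 -0.2913  0.0973] F [-0.1  0.6 -5.9] w 0.0154 rows>= 0.03694924364660826
[0.05629725 0.0041652  0.02366563]
```

Still free, with ~1.2 mm to go. I'll ease it down to contact.

>>> drive_tool --targets '[0,0,0.05,0,0,0,0,0,0.1,0,0,0,0,0,0.12,0,0,0,0,0,0.12,0,0,0,0,0,0.12,0,0,0]'

```text
time: 20.62
position: [0.5685, -0.2913, 0.096]
tool_rot: [-0.091, 0.996, -0.0, -0.002]
ft_force: [0.5, -0.1, -4.9]
grip_width: 0.0152
```

```bash
python3 look.py r5; python3 hp.py r5 75|head -1
```

```text
20.6167 [ 0.5685 -0.2913  0.096 ] [-0.0914  0.9958 -0.     -0.0017] 0.0022533313376356416
z at centre 74.95 pitch(dz/dx) deg -0.1 roll 0.47
```

>>> drive_tool --targets '[0,0,0.04,0,0,0,0,0,0.08,0,0,0,0,0,0.12,0,0,0,0,0,0.12,0,0,0,0,0,0.12,0,0,0]'

```text
time: 21.08
position: [0.5686, -0.2914, 0.0959]
tool_rot: [-0.091, 0.996, -0.0, -0.002]
ft_force: [-2.3, 1.6, 5.2]
grip_width: 0.0154
```

```bash
python3 look.py r6; python3 hp.py r6 75|head -1
```

```text
21.0833 [ 0.5686 -0.2914  0.0959] [-9.140e-02  9.958e-01 -3.000e-04 -1.500e-03] 0.0024572667713732245
z at centre 74.87 pitch(dz/dx) deg -0.05 roll 0.5
```

Contact is at exactly the home height (74.9 mm; force flipped to +5 N), so the plate is seated. I'll release.

>>> drive_tool --targets '[0,0,-0.05,0,0,0,0,0,-0.05,0,0,0,0,0,-0.05,0,0,0,0,0,-0.05,0,0,0,0,0,-0.05,0,0,0,0,0,-0.05,0,0,0]' --grip 0

```text
time: 21.63
position: [0.5687, -0.2914, 0.0951]
tool_rot: [-0.091, 0.996, -0.0, -0.002]
ft_force: [0.2, 0.2, 0.6]
grip_width: 0.0419
```

>>> drive_tool --targets '[0,0,-1,0,0,0,0,0,-3,0,0,0,0,0,-6,0,0,0,0,0,-9,0,0,0,-3,0,-12,0,0,0,-6,0,-14,0,0,0,-6,0,-15,0,0,0,-6,0,-15,0,0,0,-6,0,-15,0,0,0,-6,0,-15,0,0,0,-6,0,-15,0,0,0]'

```text
time: 22.55
position: [0.6261, -0.28, 0.2432]
tool_rot: [-0.091, 0.996, 0.001, -0.004]
ft_force: [0.2, 0.2, 0.1]
grip_width: 0.0436
```

```bash
python3 look.py z1; python3 hp.py z1 75
python3 - <<'E'
from h import *;from rig import robot
from meas import rect
X=np.load("pics/z1.npz")["X"];rect(X,(.4,.72,-.42,-.16),.069,.081,"plate")
for n in("scene","top"):
    p,d=robot.camera(n);cv2.imwrite(f"pics/z_{n}.png",p[...,::-1])
E
```

```text
22.55 [ 0.6261 -0.28    0.2432] [-0.091   0.9958  0.0013 -0.0036] 0.006436983677430654
z at centre 74.92 pitch(dz/dx) deg -0.05 roll -0.05
yaw err 0.05 mid y at x=-80 0.32 width 103.2 mid y at 0 0.39
near edge x (want -98) -98.71 yaw -0.04
bush top 319 [-80.4    0.25] z 90.8 ((-80.28003692626953, 0.2498008906841278), 11.264039039611816)
plate 17204 z 0.075 c [ 570.2 -292.1] size [196.9 104.4] ang 10.56 mean [ 562.5 -293.6   75. ]
```

View pics/z1.png

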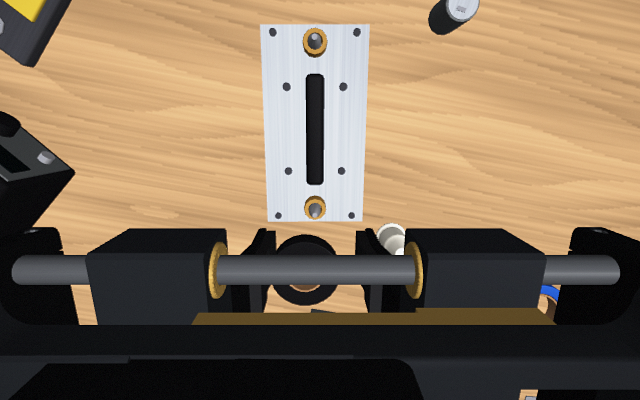

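View pics/z_scene.png

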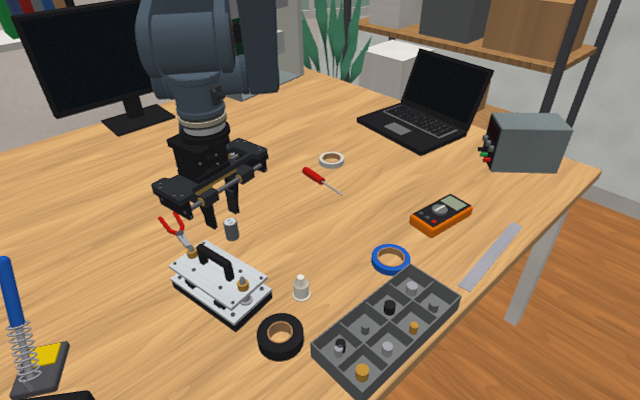

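View pics/z_top.png

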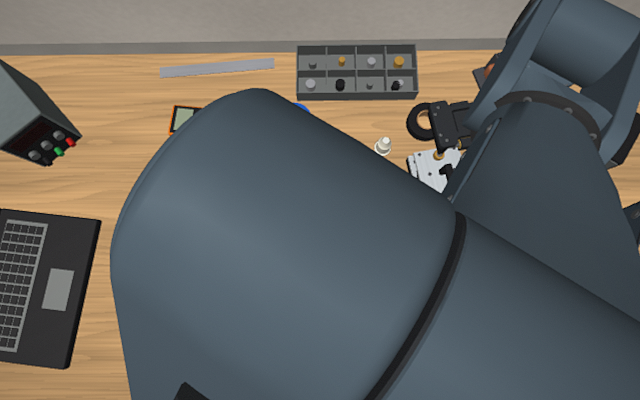

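The plate sits level and home (top at 75.0 mm on the reading, pitch and roll -0.05°). Both pins show through the bushings at (315,42) and (315,209), the other things stand unmoved in the scene view, and the arm is clear. I'll hand it in.

```bash
python3 -c "
from rig import robot
print(robot.hand_in())"
```

```text
the job is handed in; nothing more can be done
None
```

The circuit board is in the jig's nest and the top plate is fully home on the guide pins. I handed the job in at about 22.7 s; no verdict is reported.

- **Board:** It lies flat, with pitch and roll within 0.05°. Its position is within about 0.3 mm of the nest centre, and the socket sits in the open end. The first lowering was about 2 mm off in y because the arm was still settling. I raised it, corrected it and let go once it was seated.
- **Plate:** I took it by the handle with a 60 N grip and lowered it slowly over both pins. It met the shoulders at the expected height and the force reversed to about +5 N, so I released it there. After release its top read 75.0 mm, against 74 mm nominal plus a camera height bias of about 0.9 mm. Pitch and roll were both -0.05°, and both pins showed through the bushings.
- **Disagreement:** While I held the plate, the camera showed a roll of about 0.5°. That was gone after release.
- **Other items:** They looked unmoved in the final scene picture. The arm blocked most of the final top view, so that one could not confirm it. The gripper was clear of everything at hand-in.

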